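Open the press-and-turn cap of the weld-cell fluid bottle

TASK

Open the bottle held in the steel cradle: its child-resistant cap only ratchets unless it is pressed down firmly (but not forced: never more than about 30 N) while it is turned anticlockwise. Lift the freed cap off and set it down gently, right way up and flat, inside the shallow square drip tray, then let go; leave everything else where it is.

Things in the scene. Friction and masses are not known exactly. Their poses are not given: they have to be found in the camera images.
- bottle: White plastic bottle, 92 mm diameter, fixed in a cradle: 120 x 120 mm steel base plate and four blue corner posts reaching 81 mm up. Bottle and cradle cannot move. Origin: centre of the base plate's underside, on the neck's axis; z up.
- neck (a point): Centre of the rim of the bottle's neck (40 mm diameter), 160 mm above the bottle's origin. Hooks on the neck hold the cap by a bayonet: the white liner must turn 24 to 40 degrees anticlockwise (from above) from its start to come free; a free window of about 35 degrees follows, then a hard stop. Free, the cap lifts straight up. Over 32 N between cap and bottle is forbidden.
- cap: White inner liner of the two-part cap, nearly hidden under the black shell: 62 mm diameter. Origin: centre of its lower edge; z up; seated, 140 mm above the bottle's origin. Its yaw shows how far the liner itself has turned. Liner and shell come off as one piece, about 0.135 kg; stood on a flat floor it rests on the liner's lower edge.
- cap_wing (a point): Centre of the upright wing (grip bar) on the cap's black shell: 52 mm long (this point's x), 14 mm thick (its y, the way to pinch), 30 mm high (15 mm below to 15 mm above this point). It stands on the shell's flat round top, 70 mm diameter. Unpressed it is 54.5 mm above the cap's origin. Unpressed, the shell spins freely both ways on the liner.
- cap_teeth (a point): Centre of the liner's top, 24 mm above the cap's origin, hidden in the shell. A spring (3 N, plus 1.3 N per mm) holds the shell up. 10 teeth here, 5 mm high, face 5 under the shell; they touch after 1.5 mm of press. Tip on tip it goes no deeper until turned (up to 36 degrees) while pressed. Meshed: 6.5 mm down, 11.5 N; the shell then drives the liner. 13 to 22 N keeps them meshed.
- tray: Shallow open square aluminium drip tray fixed to the table, 160 x 160 mm outside, walls 4 mm thick and 22 mm high, floor about 4 mm thick. Origin: centre of its underside; x and y along its sides.
Mind the look-alikes: they are no part of the job. Of the things like the cap, leave any that is purple; of the rest the larger one is meant. Leave any black look-alike of the bottle alone.

How it is judged:
By the outcome, as a careful person would: the job done as asked, in the order asked, and still so for the second after the job is handed in, with the robot touching nothing.
It also fails if it takes over 64 s, if anything falls off the work surface, if the arm or the gripper's body presses on something with over 40 N, if the wrist force passes 120 N, or if a joint passes its speed limit or range.

ROBOT

A 6-joint arm with a two-finger parallel gripper is mounted at the origin on the work surface. World frame = base frame: x ahead of the robot, y to its left, z up, the work surface at z = 0. Lengths are in m, angles in rad, forces in N, time in s.
With the tool pointing down it reaches from about 0.35 to 0.775 m from the base axis. Payload 7.3 kg.
Tool frame: the origin (TCP) lies at the very end of the fingers, on their centre line; the grasp point (between the pads) lies robot.pinch_z behind it (robot.pinch_z is the distance from the TCP to the grasp point, in m); y points along the fingers, z is the direction in which the jaws open and shut, and the axes are right-handed (so a half turn about y gives the same grasp; the last joint's range is limited). The gripper opens to 92 mm and grips with 3 to 60 N. Pads are 19 mm wide; open, the fingers measure 130 mm over their backs; the gripper's body (75 mm by 190 mm) begins 47 mm behind the grasp point.
Start: joints at [1.125, 0.342, 1.524, -0, 1.275, -0.146], TCP at [0.155, 0.502, 0.227] pointing down, gripper open.
Joint ranges: [-2.53, 2.53], [-0.77, 2.02], [0.04, 2.7], [-1, 4.14], [0.28, 2.66], [-3.11, 3.11]. Speed limits (rad/s): [2.57, 2.57, 3.14, 3.14, 3.14, 3.14].

INTERFACE

Orientations are given as [roll, pitch, yaw] about the fixed x, y, z axes, in that order (R = Rz(yaw) Ry(pitch) Rx(roll)).
In Python, from cell import status, viewer, robot gives the robot as it stands. The module is installed in compiled form; this text tells all that it offers.
- The arm moves only by the shell command python3 -m pendant 'ROWS' [FORCE]. ROWS is JSON, a list that holds one entry, the list of rows, each a list of 7 numbers: the shift along the tool's x, y, z in cm, then the turn, a rotation vector about the tool's x, y, z in rad, then the finger opening in cm, from 0 to 9.18. A call has 1 to 20 rows; each row is the pose to reach, as a shift and turn from the pose commanded when the call began, along the tool's axes at that moment; what a row does not reach only later rows make up. A row lasts 1/10 s, in which the tool goes at most 50 mm and 8.59 degrees, less where a joint would pass 70% of its speed; a pose out of reach is approached as far as the arm can. A call with a gripper value outside its range is refused whole. The fingers move at their own pace and stop on an object; FORCE is the grip in N (left out, the last holds). Time passes only in rows, so rows that repeat a pose let the fingers close. It gives the time, the measured TCP pose, the force and the opening at its end, in the units of the state.
- status.observe(): the state, without advancing time (a new reading comes with each control period).
- viewer.read_camera(name): name is "scene" or "top" or "wrist"; returns a dict with "image" (384x512x3 uint8, red, green, blue), "range_z" (384x512 float32, m along the optical axis (not along the pixel's ray), 0 where there is no reading), "fx", "fy", "cx", "cy" (pixels), "camera_from_world" (4x4, takes a point from world to camera coordinates). Camera axes: x right, y up, looking along -z (the intrinsics and any distortion apply to the point x, -y, -z); pixel columns grow to the right and rows downward; lengths in m; the calibration is good to about 2 mm. A picture is of the moment at which its call begins.
- robot.hand_in(): hands the job in, once; it reports no verdict.
The state is a dict: "time": time; "qpos": joint angles; "qvel": joint speeds; "joint_efforts": joint torques, N m; "tool_pos": TCP position; "tool_rot": TCP orientation; "contact_force": force on the tool from outside, world axes, zero at the start; "torque": the same for the moment, N m; "opening": finger opening in m.
Only numpy, scipy, OpenCV 4.12 (cv2) and the standard library are available. Lean on these libraries where they do the work, as an engineer would, in place of code of your own. Each camera call takes 0.05 s, during which the arm holds its last target. There are 200 camera calls.

## Working session

There is one attempt and no reset: what is moved stays moved. The work goes in short steps, Python scripts to look and compute and a shell command to move; the robot and the scene stay as the last step left them, time stands still between calls to the robot, and variables do not carry over. Pictures are saved under pics/ and viewed, about 8 in all and at most 12, crops included, and the job is handed in when it is done.

```bash
mkdir -p pics; cat > h.py <<'E'
import numpy as np, cv2
from cell import status, viewer, robot
from scipy.spatial.transform import Rotation as R
def cam(n, name=None):
    d=viewer.read_camera(n)
    np.savez('%s.npz'%n, **{k:np.asarray(v) for k,v in d.items()})
    if name: cv2.imwrite('pics/'+name, d['image'][:,:,::-1])
    return d
def load(n): return dict(np.load('%s.npz'%n))
def cloud(d):
    z=d['range_z']; v,u=np.mgrid[:z.shape[0],:z.shape[1]]
    p=np.stack([(u-d['cx'])/d['fx']*z, -(v-d['cy'])/d['fy']*z, -z, np.ones_like(z)],-1)
    w=p@np.linalg.inv(d['camera_from_world']).T
    return w[...,:3]
def crop(d,u0,v0,u1,v1,s,name):
    im=cv2.resize(d['image'][v0:v1,u0:u1,::-1],None,fx=s,fy=s,interpolation=cv2.INTER_CUBIC)
    cv2.imwrite('pics/'+name,im)
E
python3 - <<'E'
from h import *
a=cam('scene');b=cam('top')
cv2.imwrite('pics/a.png',cv2.resize(np.vstack([a['image'],b['image']])[:,:,::-1],(400*1,600)) )
cv2.imwrite('pics/top.png',b['image'][:,:,::-1]);cv2.imwrite('pics/scene.png',a['image'][:,:,::-1])
s=status.observe();print(s);print(robot.pinch_z)
print({k:a[k] for k in a if k not in('image','range_z')},b['fx'])
E
```

```text
{'time': 0.1, 'qpos': array([ 1.12494684e+00,  3.42619351e-01,  1.52490603e+00, -1.05569798e-06,
        1.27537187e+00, -1.45997155e-01]), 'qvel': array([-0.00024604, -0.00083968, -0.00300917, -0.00042555, -0.00135924,
        0.00054964]), 'joint_efforts': array([ 1.57749557e-03, -4.32003951e+01, -2.44697821e+01,  7.18351454e-02,
        5.24630724e-02, -4.55211864e-05]), 'tool_pos': array([0.15490019, 0.50126457, 0.22613733]), 'tool_rot': array([-1.57208720e+00,  1.88793524e-04, -2.99852144e-01]), 'contact_force': array([ 0.22926083, -0.07590297, -0.48750213]), 'torque': array([-0.00056521, -0.01551851, -0.00130733]), 'opening': 0.09174292659591886}
0.0188
{'fx': 350.5804962716776, 'fy': 350.5804962716776, 'cx': 254.9471479237179, 'cy': 185.00443609243024, 'camera_from_world': array([[ 0.82595669,  0.56363593, -0.01049195, -0.37529937],
       [-0.35828295,  0.53921806,  0.76215301,  0.12483925],
       [ 0.43523427, -0.62574629,  0.64731191, -1.24934792],
       [ 0.        ,  0.        ,  0.        ,  1.        ]])} 498.70834081687786
```

View pics/top.png

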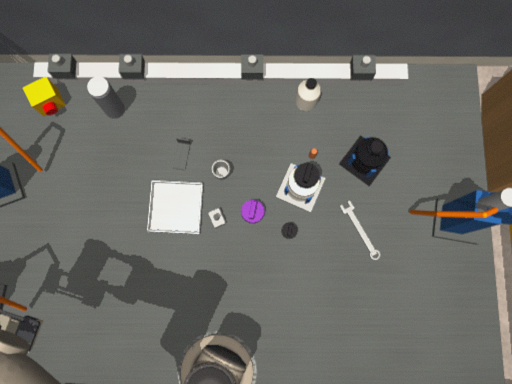

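View pics/scene.png

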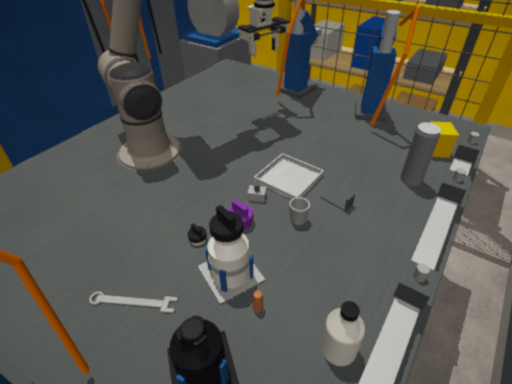

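Candidates for the cap: the cap on the white cradled bottle (top 307,175), the black bottle's cap (370,150), the purple cap (253,210), a small black cap (290,230) and the cap on the loose cream bottle (311,83). I choose (307,175), because it sits on the white bottle in the blue-post cradle and is the larger of the non-purple ones. The tray is at (175,207).

```bash
python3 - <<'E'
from h import *
a=load('scene');b=load('top')
A=cv2.resize(a['image'][190:310,180:280,::-1],(500,600),interpolation=cv2.INTER_CUBIC)
B=cv2.resize(b['image'][150:220,270:340,::-1],(300,300),interpolation=cv2.INTER_CUBIC)
B=cv2.copyMakeBorder(B,0,300,0,0,0)
cv2.imwrite('pics/c1.png',np.hstack([A,B]))
W=cloud(b);Wa=cloud(a)
for u,v in [(307,175),(253,210),(290,230),(175,207),(152,184),(202,181),(199,233),(150,232),(220,170),(217,217),(370,150),(292,168),(324,180),(308,209),(279,198)]: print(u,v,W[v,u].round(3))
# cap shell/wing by height, merging both cameras
for n,w in(('top',W),('scene',Wa)):
  c=W[175,307]
  near=(np.hypot(w[...,0]-c[0],w[...,1]-c[1])<.06)
  for lo,hi in((.197,.22),(.17,.185)):
    p=w[near&(w[...,2]>lo)&(w[...,2]<hi)]
    if len(p)>8:
      q=p[:,:2]; r=cv2.minAreaRect((q*1000).astype(np.float32)); print(n,lo,len(p),q.mean(0).round(4),p[:,2].max().round(4),r,cv2.minEnclosingCircle((q*1000).astype(np.float32)))
# tray rect
h=W[...,2]; m=((h>.015)&(h<.03)&(np.hypot(W[...,0]-W[207,175,0],W[...,1]-W[207,175,1])<.12))
print('tray',m.sum(),cv2.minAreaRect((W[m][:,:2]*1000).astype(np.float32)))
E
```

```text
307 175 [ 0.549 -0.256  0.209]
253 210 [ 0.472 -0.108  0.072]
290 230 [ 0.417 -0.221  0.04 ]
175 207 [0.492 0.136 0.005]
152 184 [0.562 0.208 0.019]
202 181 [ 0.578  0.054 -0.007]
199 233 [0.41  0.058 0.007]
150 232 [ 0.414  0.212 -0.001]
220 170 [ 0.612 -0.003  0.003]
217 217 [0.455 0.001 0.047]
370 150 [ 0.637 -0.447  0.151]
292 168 [ 0.618 -0.232  0.009]
324 180 [ 0.58  -0.333  0.006]
308 209 [ 0.488 -0.281  0.001]
279 198 [ 0.521 -0.19   0.01 ]
top 0.197 101 [ 0.5549 -0.2563] 0.2156 ((556.2930908203125, -256.9920349121094), (14.095120429992676, 51.832740783691406), 74.17747497558594) ((555.6047973632812, -259.1734924316406), 26.010242462158203)
top 0.17 372 [ 0.554  -0.2558] 0.1849 ((556.1038208007812, -256.59375), (68.37185668945312, 70.03184509277344), 24.520469665527344) ((556.6242065429688, -256.82421875), 36.348731994628906)
scene 0.197 176 [ 0.5594 -0.2592] 0.2092 ((556.8472900390625, -256.91815185546875), (14.247200965881348, 53.18213653564453), 74.28380584716797) ((556.3651123046875, -258.63165283203125), 26.821502685546875)
scene 0.17 529 [ 0.5623 -0.2649] 0.1849 ((559.057373046875, -258.6880798339844), (70.96282958984375, 67.31983947753906), 54.14057540893555) ((557.2744140625, -257.51824951171875), 36.24024200439453)
tray 299 ((489.44561767578125, 116.43721008300781), (198.39169311523438, 161.062255859375), 87.25253295898438)
```

View pics/c1.png

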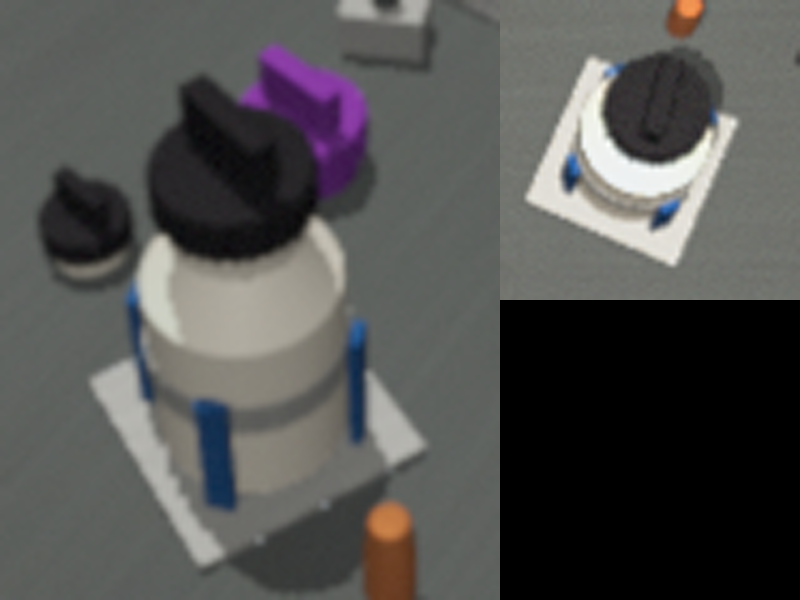

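The crop shows the black shell with its wing on the white cradled bottle, with the purple cap and the small cap standing apart from it. From both cameras the wing is at (0.5565, -0.257), top at z 0.209, with its length at yaw about -15.8°. I'll approach with the half-turned grasp (J6 about +1.4), which leaves plenty of anticlockwise range.

```bash
python3 -m pendant '[[[3.5,-3,-2.2,0,0.15,0,9.18],[8,-6,-5,0,0.3,0,9.18],[12.5,-8,-8,0,0.45,0,9.18],[17,-8,-10.8,0,0.6,0,9.18],[21,-8,-13.4,0,0.75,0,9.18],[25,-8,-16,0,0.9,0,9.18],[29,-8,-18.6,0,1.05,0,9.18],[33,-8,-21.2,0,1.2,0,9.18],[36.5,-8,-24,0,1.35,0,9.18],[39.5,-8,-27,0,1.5,0,9.18],[42,-8,-30,0,1.65,0,9.18],[44.5,-8,-33.5,0,1.8,0,9.18],[47,-8,-37,0,1.95,0,9.18],[49.5,-8,-41,0,2.1,0,9.18],[52,-8,-45,0,2.25,0,9.18],[54.5,-8,-49,0,2.4,0,9.18],[57,-8,-53,0,2.55,0,9.18],[59,-8,-57,0,2.7,0,9.18],[60.8,-8,-60.7,0,2.85,0,9.18],[60.8,-8,-60.7,0,3.0,0,9.18]]]' 50; cat >> h.py <<'E'
def st():
    s=status.observe(); print('t',round(s['time'],2),'pos',s['tool_pos'].round(4),'rot',s['tool_rot'].round(4),'F',s['contact_force'].round(2),'T',s['torque'].round(3),'op',round(s['opening'],4),'q',s['qpos'].round(3))
    return s
def delta(x,y,z,yaw):
    s=st(); M=R.from_euler('xyz',s['tool_rot']); T=R.from_euler('xyz',[-np.pi/2,0,yaw])
    print('shift cm',(M.inv().apply(np.array([x,y,z])-s['tool_pos'])*100).round(2),'turn',(M.inv()*T).as_rotvec().round(4))
E
python3 -c "
from h import *
delta(.5565,-.257,.26,2.866)"
```

```text
time: 2.1
tool_pos: [0.5562, -0.263, 0.3046]
tool_rot: [-1.57, -0.002, 2.972]
contact_force: [-0.2, 0.9, -0.5]
opening: 0.0914
t 2.1 pos [ 0.5562 -0.263   0.3046] rot [-1.5702e+00 -2.2000e-03  2.9720e+00] F [-0.22  0.89 -0.49] T [-0.023  0.145 -0.006] op 0.0914 q [-5.650e-01  4.760e-01  1.104e+00 -1.000e-03  1.563e+00  1.175e+00]
shift cm [ 0.06  4.46 -0.6 ] turn [-0.0007  0.106   0.0021]
```

```bash
python3 -m pendant '[[[0,1,0,0,0.117,0,9.18],[0,3,0,0,0.117,0,9.18],[0,4.5,0,0,0.117,0,9.18],[0,4.5,0,0,0.117,0,9.18],[0,4.5,0,0,0.117,0,9.18]]]' 50; 
python3 -c "
from h import *
delta(.5565,-.257,.183,2.866)
d=cam('wrist','w1.png')
w=cloud(d); c=np.array([.5565,-.257])
near=(np.hypot(w[...,0]-c[0],w[...,1]-c[1])<.06)
for lo,hi in((.197,.215),(.172,.185)):
    p=w[near&(w[...,2]>lo)&(w[...,2]<hi)]; print(len(p))
    if len(p)>8: print(p[:,2].max(),cv2.minAreaRect((p[:,:2]*1000).astype(np.float32)),cv2.minEnclosingCircle((p[:,:2]*1000).astype(np.float32)))
"
```

```text
time: 2.6
tool_pos: [0.5566, -0.2579, 0.2617]
tool_rot: [-1.571, -0.001, 2.866]
contact_force: [-0.3, -0.3, 0.7]
opening: 0.0923
t 2.6 pos [ 0.5566 -0.2579  0.2617] rot [-1.5711e+00 -6.0000e-04  2.8664e+00] F [-0.25 -0.32  0.72] T [-0.05   0.125  0.029] op 0.0923 q [-0.559  0.488  1.199  0.     1.455  1.287]
shift cm [ 0.03  7.87 -0.08] turn [0.0003 0.0004 0.0006]
1018
0.21215771655236063 ((556.8843994140625, -256.38275146484375), (13.648747444152832, 51.771629333496094), 74.28372192382812) ((556.7755737304688, -256.8586120605469), 26.210102081298828)
3242
0.18496405559220616 ((557.26513671875, -256.7763671875), (71.46688079833984, 70.7289047241211), 79.41370391845703) ((556.4010009765625, -256.38421630859375), 36.42850112915039)
```

View pics/w1.png

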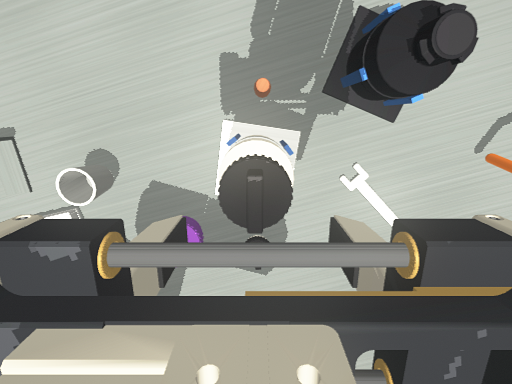

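The wrist view shows the wing at about (255,200), centred between the fingers. The wrist depth gives (0.5568, -0.2566) at yaw -15.7°, in agreement with the other two. Next I'll descend and grip.

```bash
python3 -m pendant '[[[0,2.5,-0.08,0,0,0,9.18],[0,5,-0.08,0,0,0,9.18],[0,7,-0.08,0,0,0,9.18],[0,7.7,-0.08,0,0,0,9.18],[0,7.7,-0.08,0,0,0,9.18],[0,7.7,-0.08,0,0,0,5],[0,7.7,-0.08,0,0,0,1],[0,7.7,-0.08,0,0,0,0.5],[0,7.7,-0.08,0,0,0,0.5],[0,7.7,-0.08,0,0,0,0.5],[0,7.7,-0.08,0,0,0,0.5],[0,7.7,-0.08,0,0,0,0.5],[0,7.7,-0.08,0,0,0,0.5],[0,7.7,-0.08,0,0,0,0.5],[0,7.7,-0.08,0,0,0,0.5]]]' 50; python3 -c "
from h import *
st()"
```

```text
time: 4.15
tool_pos: [0.5569, -0.257, 0.1847]
tool_rot: [-1.571, -0.0, 2.866]
contact_force: [1.3, 1.5, 2.9]
opening: 0.0165
t 4.15 pos [ 0.5569 -0.257   0.1847] rot [-1.571  -0.      2.8664] F [1.35 1.49 2.89] T [0.288 0.092 0.003] op 0.0165 q [-0.557  0.537  1.329  0.     1.275  1.288]
```

```bash
python3 -m pendant '[[[0,0,0,0,0,0,0.5],[0,0,0,0,0,0,0.5],[0,0,0,0,0,0,0.5],[0,0,0,0,0,0,0.5]]]' 50; python3 -c "
from h import *
st()"; python3 -m pendant '[[[0,0.1,0,0,0,0,0.5],[0,0.2,0,0,0,0,0.5],[0,0.2,0,0,0,0,0.5],[0,0.2,0,0,0,0,0.5]]]'; python3 -c "
from h import *
st()"
```

```text
time: 4.55
tool_pos: [0.5568, -0.257, 0.1846]
tool_rot: [-1.571, -0.0, 2.866]
contact_force: [-0.3, 0.4, -0.3]
opening: 0.0136
t 4.55 pos [ 0.5568 -0.257   0.1846] rot [-1.5710e+00 -2.0000e-04  2.8664e+00] F [-0.32  0.42 -0.26] T [ 0.072  0.098 -0.019] op 0.0136 q [-0.557  0.537  1.329  0.     1.275  1.289]
time: 4.95
tool_pos: [0.5569, -0.2571, 0.1831]
tool_rot: [-1.571, 0.0, 2.866]
contact_force: [-0.2, 1.7, 5.6]
opening: 0.0138
t 4.95 pos [ 0.5569 -0.2571  0.1831] rot [-1.5708e+00  5.0000e-04  2.8665e+00] F [-0.25  1.68  5.58] T [0.284 0.442 0.02 ] op 0.0138 q [-0.557  0.538  1.332  0.     1.271  1.288]
```

```bash
python3 -m pendant '[[[0,0.05,0,0,0,0,0.5],[0,0.1,0,0,0,0,0.5],[0,0.1,0,0,0,0,0.5],[0,0.1,0,0,0,0,0.5]]]'; python3 -c "
from h import *
st()"
```

```text
time: 5.35
tool_pos: [0.5569, -0.2571, 0.183]
tool_rot: [-1.571, 0.001, 2.866]
contact_force: [-2.9, 2.6, 9.9]
opening: 0.0137
t 5.35 pos [ 0.5569 -0.2571  0.183 ] rot [-1.5705e+00  1.1000e-03  2.8664e+00] F [-2.88  2.57  9.94] T [ 0.394  0.777 -0.024] op 0.0137 q [-0.557  0.538  1.333  0.     1.27   1.289]
```

Tip on tip, with the arm at roughly 4.5 N/mm. I'll turn anticlockwise in small steps and watch for the drop.

```bash
python3 -m pendant '[[[0,0,0,0,-0.04,0,0.5],[0,0,0,0,-0.08,0,0.5],[0,0,0,0,-0.12,0,0.5],[0,0,0,0,-0.16,0,0.5],[0,0,0,0,-0.2,0,0.5],[0,0,0,0,-0.2,0,0.5]]]'; python3 -c "
from h import *
st()"; python3 -m pendant '[[[0,0,0,0,-0.04,0,0.5],[0,0,0,0,-0.08,0,0.5],[0,0,0,0,-0.12,0,0.5],[0,0,0,0,-0.16,0,0.5],[0,0,0,0,-0.16,0,0.5]]]'; python3 -c "
from h import *
st()"
```

```text
time: 5.95
tool_pos: [0.557, -0.257, 0.1829]
tool_rot: [-1.57, 0.001, 3.068]
contact_force: [-2.7, 1.7, 9.0]
opening: 0.014
t 5.95 pos [ 0.557  -0.257   0.1829] rot [-1.5705e+00  1.1000e-03  3.0676e+00] F [-2.69  1.7   8.96] T [0.394 0.689 0.066] op 0.014 q [-0.557  0.538  1.333  0.     1.27   1.087]
time: 6.45
tool_pos: [0.557, -0.257, 0.1822]
tool_rot: [-1.571, 0.001, -3.056]
contact_force: [-0.6, 2.9, 5.2]
opening: 0.0136
t 6.45 pos [ 0.557  -0.257   0.1822] rot [-1.5708e+00  6.0000e-04 -3.0556e+00] F [-0.64  2.85  5.22] T [0.354 0.413 0.041] op 0.0136 q [-0.557  0.539  1.333  0.     1.269  0.927]
```

It dropped, so the teeth are in the gap. I'll press on without turning.

```bash
python3 -m pendant '[[[0,0.1,0,0,0,0,0.5],[0,0.2,0,0,0,0,0.5],[0,0.3,0,0,0,0,0.5],[0,0.3,0,0,0,0,0.5]]]'; python3 -c "
from h import *
st()";
```

```text
time: 6.85
tool_pos: [0.557, -0.257, 0.1796]
tool_rot: [-1.571, 0.001, -3.057]
contact_force: [-2.3, 3.4, 8.6]
opening: 0.0135
t 6.85 pos [ 0.557  -0.257   0.1796] rot [-1.5705e+00  9.0000e-04 -3.0567e+00] F [-2.28  3.4   8.59] T [ 0.472  0.588 -0.006] op 0.0135 q [-0.557  0.541  1.337  0.     1.263  0.928]
```

```bash
python3 -m pendant '[[[0,0.1,0,0,0,0,0.5],[0,0.2,0,0,0,0,0.5],[0,0.27,0,0,0,0,0.5],[0,0.27,0,0,0,0,0.5],[0,0.27,0,0,0,0,0.5]]]'; python3 -c "
from h import *
st()";
```

```text
time: 7.35
tool_pos: [0.5571, -0.257, 0.1781]
tool_rot: [-1.57, 0.002, -3.057]
contact_force: [-3.2, 4.2, 14.1]
opening: 0.014
t 7.35 pos [ 0.5571 -0.257   0.1781] rot [-1.5699e+00  1.8000e-03 -3.0567e+00] F [-3.19  4.19 14.1 ] T [ 0.637  0.915 -0.007] op 0.014 q [-0.557  0.542  1.34   0.     1.258  0.929]
```

Meshed at 6.5 mm and 14 N. I'll add a little press and turn anticlockwise.

```bash
python3 -m pendant '[[[0,0.06,0,0,-0.04,0,0.5],[0,0.06,0,0,-0.08,0,0.5],[0,0.06,0,0,-0.12,0,0.5],[0,0.06,0,0,-0.16,0,0.5],[0,0.06,0,0,-0.2,0,0.5],[0,0.06,0,0,-0.2,0,0.5]]]'; python3 -c "
from h import *
st()"; python3 -m pendant '[[[0,0,0,0,-0.04,0,0.5],[0,0,0,0,-0.08,0,0.5],[0,0,0,0,-0.12,0,0.5],[0,0,0,0,-0.16,0,0.5],[0,0,0,0,-0.2,0,0.5],[0,0,0,0,-0.2,0,0.5]]]'; python3 -c "
from h import *
st()"
```

```text
time: 7.95
tool_pos: [0.558, -0.2573, 0.178]
tool_rot: [-1.568, 0.004, -2.856]
contact_force: [-0.5, 3.2, 14.5]
opening: 0.0135
t 7.95 pos [ 0.558  -0.2573  0.178 ] rot [-1.5679  0.0036 -2.8557] F [-0.51  3.18 14.5 ] T [ 0.542  0.521 -0.06 ] op 0.0135 q [-5.570e-01  5.420e-01  1.340e+00  1.000e-03  1.255e+00  7.280e-01]
time: 8.55
tool_pos: [0.5583, -0.2572, 0.178]
tool_rot: [-1.567, 0.004, -2.656]
contact_force: [0.4, 4.0, 14.0]
opening: 0.0136
t 8.55 pos [ 0.5583 -0.2572  0.178 ] rot [-1.567   0.0035 -2.6557] F [ 0.45  3.98 13.96] T [ 0.571  0.317 -0.058] op 0.0136 q [-5.570e-01  5.420e-01  1.340e+00  1.000e-03  1.255e+00  5.280e-01]
```

```bash
python3 -m pendant '[[[0,0.03,0,0,-0.04,0,0.5],[0,0.03,0,0,-0.08,0,0.5],[0,0.03,0,0,-0.12,0,0.5],[0,0.03,0,0,-0.16,0,0.5],[0,0.03,0,0,-0.2,0,0.5],[0,0.03,0,0,-0.2,0,0.5]]]'; python3 -c "
from h import *
st()"; python3 -m pendant '[[[0,0,0,0,-0.04,0,0.5],[0,0,0,0,-0.08,0,0.5],[0,0,0,0,-0.12,0,0.5],[0,0,0,0,-0.16,0,0.5],[0,0,0,0,-0.2,0,0.5],[0,0,0,0,-0.24,0,0.5],[0,0,0,0,-0.24,0,0.5]]]'; python3 -c "
from h import *
st()"
```

```text
time: 9.15
tool_pos: [0.5583, -0.257, 0.178]
tool_rot: [-1.566, 0.003, -2.456]
contact_force: [-0.0, 4.1, 15.9]
opening: 0.0136
t 9.15 pos [ 0.5583 -0.257   0.178 ] rot [-1.5665  0.003  -2.4556] F [-0.02  4.06 15.91] T [ 0.711  0.331 -0.105] op 0.0136 q [-0.557  0.542  1.34   0.002  1.255  0.328]
time: 9.85
tool_pos: [0.5586, -0.2569, 0.178]
tool_rot: [-1.566, 0.002, -2.216]
contact_force: [0.1, 4.2, 15.3]
opening: 0.0135
t 9.85 pos [ 0.5586 -0.2569  0.178 ] rot [-1.5655  0.0023 -2.2155] F [ 0.15  4.21 15.31] T [ 0.754  0.24  -0.041] op 0.0135 q [-0.557  0.542  1.34   0.002  1.254  0.088]
```

```bash
python3 -m pendant '[[[0,0,0,0,-0.04,0,0.5],[0,0,0,0,-0.08,0,0.5],[0,0,0,0,-0.12,0,0.5],[0,0,0,0,-0.15,0,0.5],[0,0,0,0,-0.15,0,0.5]]]'; python3 -c "
from h import *
st()"; python3 -m pendant '[[[0,-0.2,0,0,0,0,0.5],[0,-0.4,0,0,0,0,0.5],[0,-0.6,0,0,0,0,0.5],[0,-0.8,0,0,0,0,0.5],[0,-1.0,0,0,0,0,0.5],[0,-1.2,0,0,0,0,0.5],[0,-1.2,0,0,0,0,0.5]]]'; python3 -c "
from h import *
st()"
```

```text
time: 10.35
tool_pos: [0.5584, -0.257, 0.178]
tool_rot: [-1.565, 0.001, -2.066]
contact_force: [0.1, 4.6, 15.7]
opening: 0.0135
t 10.35 pos [ 0.5584 -0.257   0.178 ] rot [-1.5654e+00  1.2000e-03 -2.0660e+00] F [ 0.11  4.58 15.67] T [ 0.752  0.307 -0.097] op 0.0135 q [-0.557  0.542  1.34   0.002  1.254 -0.062]
time: 11.05
tool_pos: [0.5563, -0.2569, 0.1863]
tool_rot: [-1.573, 0.0, -2.067]
contact_force: [0.5, 0.7, -1.0]
opening: 0.0136
t 11.05 pos [ 0.5563 -0.2569  0.1863] rot [-1.5728e+00  1.0000e-04 -2.0669e+00] F [ 0.51  0.72 -0.97] T [ 0.136 -0.001 -0.005] op 0.0136 q [-0.558  0.536  1.327 -0.     1.281 -0.062]
```

The pull is only the cap's own weight and we are above the rest height, so the cap looks free. I'll lift it slowly.

```bash
python3 -m pendant '[[[0,-0.3,0,0,0,0,0.5],[0,-0.6,0,0,0,0,0.5],[0,-0.9,0,0,0,0,0.5],[0,-1.2,0,0,0,0,0.5],[0,-1.2,0,0,0,0,0.5]]]'; python3 -c "
from h import *
st()"
```

```text
time: 11.55
tool_pos: [0.5571, -0.2574, 0.1998]
tool_rot: [-1.569, -0.0, -2.067]
contact_force: [-0.1, 0.2, -2.2]
opening: 0.0139
t 11.55 pos [ 0.5571 -0.2574  0.1998] rot [-1.5695e+00 -2.0000e-04 -2.0668e+00] F [-0.13  0.17 -2.21] T [-0.086  0.07  -0.002] op 0.0139 q [-0.558  0.525  1.307 -0.     1.308 -0.062]
```

Cap free. I'll lift it clear and measure the tray from the top image.

```bash
python3 -m pendant '[[[0,-1,0,0,0,0,0.5],[0,-3,0,0,0,0,0.5],[0,-6,0,0,0,0,0.5],[0,-8,0,0,0,0,0.5],[0,-8,0,0,0,0,0.5],[0,-8,0,0,0,0,0.5]]]'; python3 -c "
from h import *
d=cam('scene','s2.png')
b=load('top'); W=cloud(b)
im=b['image'].astype(int); m=(im.min(2)>150); m[:170]=0;m[245:]=0;m[:,:140]=0;m[:,207:]=0
p=W[m&(W[...,2]<.012)]; q=p[np.abs(p[:,2]-.004)<.02][:,:2]*1000
print(len(q),np.median(p[:,2]),q.mean(0),np.percentile(q,[1,99],axis=0),cv2.minAreaRect(q.astype(np.float32)))
s=st()
"
```

```text
time: 12.15
tool_pos: [0.5567, -0.2571, 0.2789]
tool_rot: [-1.571, -0.0, -2.067]
contact_force: [-0.6, 1.1, -1.3]
opening: 0.0135
2309 0.003222604242553606 [492.97840004 135.10381951] [[417.08772633  60.37741872]
 [574.70763453 209.62246574]] ((495.4486999511719, 137.1020050048828), (164.85813903808594, 165.57958984375), 87.16181182861328)
t 12.2 pos [ 0.5564 -0.2569  0.278 ] rot [-1.5726e+00  1.0000e-04 -2.0669e+00] F [-0.89  0.36 -2.9 ] T [-0.084  0.073 -0.011] op 0.0135 q [-0.558  0.48   1.168  0.     1.495 -0.061]
```

View pics/s2.png

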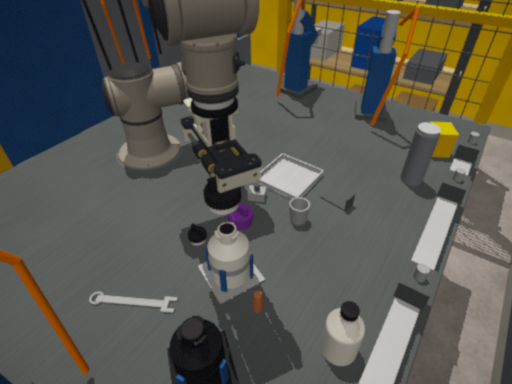

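The scene view shows the neck at (228,232) bare and the cap held by the gripper at (223,195). Tray centre is about (0.494, 0.136). Next is the carry.

```bash
python3 -m pendant '[[[-1,0,-0.8,0,0,0,0.5],[-3,0,-2.4,0,0,0,0.5],[-6,0,-4.7,0,0,0,0.5],[-9,0,-7,0,0,0,0.5],[-12,0,-9.3,0,0,0,0.5],[-15,0,-11.6,0,0,0,0.5],[-18,0,-13.9,0,0,0,0.5],[-21,1,-16.2,0,0,0,0.5],[-24,2,-18.5,0,0,0,0.5],[-27,4,-20.8,0,0,0,0.5],[-29.5,7,-22.7,0,0,0,0.5],[-31,10,-23.8,0,0,0,0.5],[-31.6,13,-24.2,0,0,0,0.5],[-31.6,15,-24.2,0,0,0,0.5],[-31.6,17,-24.2,0,0,0,0.5],[-31.6,18.5,-24.2,0,0,0,0.5],[-31.6,19.5,-24.2,0,0,0,0.5],[-31.6,20,-24.2,0,0,0,0.5],[-31.6,20,-24.2,0,0,0,0.5],[-31.6,20,-24.2,0,0,0,0.5]]]'; python3 -c "
from h import *
s=st()
d=cam('wrist','w2.png'); b=cam('top');crop(b,130,130,290,250,4,'t2.png')
"
```

```text
time: 14.2
tool_pos: [0.4947, 0.1361, 0.0796]
tool_rot: [-1.57, 0.001, -2.067]
contact_force: [0.4, -0.3, -2.0]
opening: 0.0139
t 14.2 pos [0.4947 0.1361 0.0796] rot [-1.5701e+00  7.0000e-04 -2.0668e+00] F [ 0.43 -0.26 -1.98] T [-0.157  0.072  0.018] op 0.0139 q [0.119 0.49  1.75  0.    0.901 0.615]
```

View pics/w2.png

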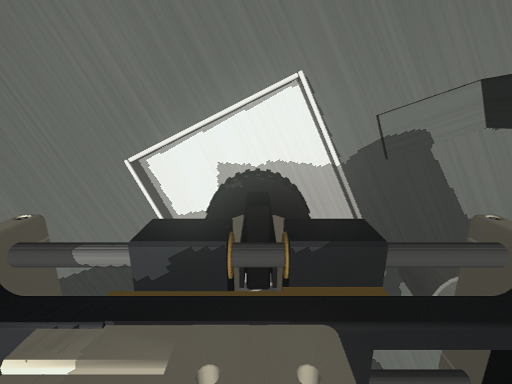

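The wrist view shows the cap (rim top at 258,172) well inside the tray walls. I'll lower it gently.

```bash
python3 -m pendant '[[[0,0.7,0,0,0,0,0.5],[0,1.4,0,0,0,0,0.5],[0,2,0,0,0,0,0.5],[0,2.5,0,0,0,0,0.5],[0,2.7,0,0,0,0,0.5],[0,2.8,0,0,0,0,0.5],[0,2.8,0,0,0,0,0.5]]]'; python3 -c "
from h import *
s=st()";  python3 -m pendant '[[[0,0.05,0,0,0,0,0.5],[0,0.1,0,0,0,0,0.5],[0,0.15,0,0,0,0,0.5],[0,0.2,0,0,0,0,0.5],[0,0.2,0,0,0,0,0.5],[0,0.2,0,0,0,0,0.5]]]'; python3 -c "
from h import *
s=st()"
```

```text
time: 15.0
tool_pos: [0.4945, 0.136, 0.0511]
tool_rot: [-1.571, 0.0, -2.067]
contact_force: [1.0, -0.2, -1.0]
opening: 0.0139
t 15.0 pos [0.4945 0.136  0.0511] rot [-1.5708e+00  1.0000e-04 -2.0668e+00] F [ 0.98 -0.24 -1.01] T [-0.086  0.127  0.026] op 0.0139 q [0.119 0.533 1.775 0.    0.833 0.615]
time: 15.6
tool_pos: [0.4944, 0.136, 0.0491]
tool_rot: [-1.571, 0.0, -2.067]
contact_force: [-0.2, 0.3, -1.6]
opening: 0.0137
t 15.6 pos [0.4944 0.136  0.0491] rot [-1.5708e+00  1.0000e-04 -2.0668e+00] F [-0.15  0.33 -1.63] T [-0.114  0.087 -0.029] op 0.0137 q [0.119 0.536 1.776 0.    0.829 0.615]
```

```bash
python3 -m pendant '[[[0,0.04,0,0,0,0,0.5],[0,0.08,0,0,0,0,0.5],[0,0.08,0,0,0,0,0.5]]]'; python3 -c "
from h import *
s=st()";  python3 -m pendant '[[[0,0.03,0,0,0,0,0.5],[0,0.06,0,0,0,0,0.5],[0,0.06,0,0,0,0,0.5]]]'; python3 -c "
from h import *
s=st()"
```

```text
time: 15.9
tool_pos: [0.4945, 0.136, 0.0486]
tool_rot: [-1.571, 0.0, -2.067]
contact_force: [-1.2, 0.4, 3.7]
opening: 0.0137
t 15.9 pos [0.4945 0.136  0.0486] rot [-1.5705e+00  3.0000e-04 -2.0667e+00] F [-1.22  0.36  3.65] T [-0.109  0.33  -0.038] op 0.0137 q [0.119 0.537 1.777 0.    0.827 0.615]
time: 16.2
tool_pos: [0.4944, 0.1361, 0.0485]
tool_rot: [-1.57, 0.0, -2.067]
contact_force: [-3.6, 0.5, 9.1]
opening: 0.0142
t 16.2 pos [0.4944 0.1361 0.0485] rot [-1.5704e+00  4.0000e-04 -2.0667e+00] F [-3.56  0.53  9.09] T [-0.189  0.589  0.05 ] op 0.0142 q [0.119 0.537 1.777 0.    0.827 0.615]
```

Contact is exactly at the expected height. I'll back off 1 mm, release, and retreat straight up.

```bash
python3 -m pendant '[[[0,-0.1,0,0,0,0,0.5],[0,-0.1,0,0,0,0,0.5],[0,-0.1,0,0,0,0,2],[0,-0.1,0,0,0,0,3],[0,-0.1,0,0,0,0,4.5],[0,-0.1,0,0,0,0,5],[0,-0.1,0,0,0,0,5],[0,-0.1,0,0,0,0,5],[0,-1.5,0,0,0,0,5],[0,-4,0,0,0,0,5],[0,-7,0,0,0,0,5],[0,-11,0,0,0,0,5],[0,-15,0,0,0,0,5],[0,-18,0,0,0,0,5],[0,-18,0,0,0,0,5]]]'; python3 -m pendant '[[[3,0,0,0,0,0,5],[7,0,0,0,0,0,5],[11,0,0,0,0,0,5],[15,0,0,0,0,0,5],[19,0,0,0,0,0,5],[20,0,0,0,0,0,5],[20,0,0,0,0,0,5],[20,0,0,0,0,0,5]]]'; python3 -c "
from h import *
s=st()
b=cam('top');a=cam('scene')
A=cv2.resize(a['image'][110:300,170:400,::-1],(520,430));B=cv2.resize(b['image'][140:250,135:205,::-1],(274,430));cv2.imwrite('pics/f.png',np.hstack([A,B]))
for d in (b,a):
  w=cloud(d);n=np.hypot(w[...,0]-.4945,w[...,1]-.136)<.05
  for lo,hi in((.058,.085),(.036,.048)):
    p=w[n&(w[...,2]>lo)&(w[...,2]<hi)]
    if len(p)>8: print(len(p),np.percentile(p[:,2],[5,50,95]).round(4),cv2.minAreaRect((p[:,:2]*1000).astype(np.float32)))
"
```

```text
time: 17.7
tool_pos: [0.4965, 0.1363, 0.2323]
tool_rot: [-1.563, 0.005, -2.067]
contact_force: [1.2, -0.2, -0.8]
opening: 0.0499
time: 18.5
tool_pos: [0.3995, -0.0395, 0.2275]
tool_rot: [-1.571, 0.001, -2.067]
contact_force: [0.2, 1.2, -0.6]
opening: 0.0503
t 18.5 pos [ 0.3995 -0.0395  0.2275] rot [-1.5711e+00  6.0000e-04 -2.0672e+00] F [ 0.23  1.19 -0.6 ] T [-0.081  0.094 -0.042] op 0.0503 q [-2.900e-01  1.130e-01  1.827e+00  1.000e-03  1.202e+00  2.060e-01]
89 [0.0637 0.0725 0.0782] ((493.3699951171875, 132.45013427734375), (51.902164459228516, 13.933210372924805), 60.87310028076172)
300 [0.0377 0.0427 0.047 ] ((493.67138671875, 133.4741973876953), (70.5596694946289, 68.79402923583984), 0.44597211480140686)
94 [0.059  0.0685 0.0714] ((495.6033630371094, 133.25234985351562), (53.99180603027344, 16.269067764282227), 58.819515228271484)
179 [0.0373 0.0403 0.0462] ((498.6222229003906, 126.8732681274414), (70.68995666503906, 57.003883361816406), 37.036991119384766)
```

View pics/f.png

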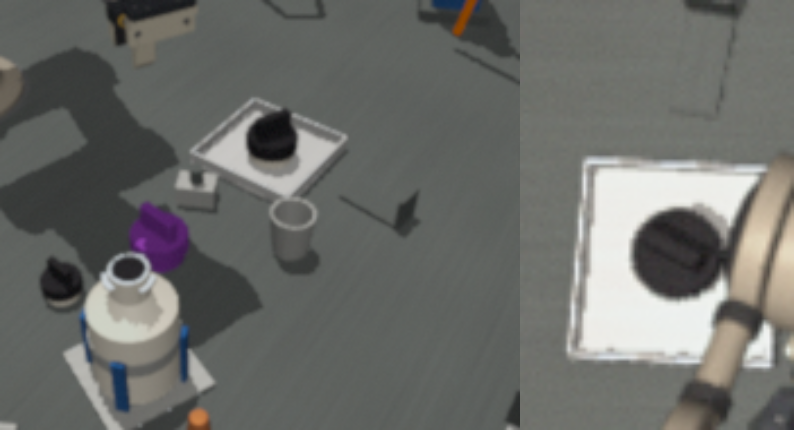

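The cap stands upright and flat in the tray (crop 272,140), the neck is bare, and the look-alikes and the other objects in this crop stand where they were. The gripper is clear, so I'm handing in.

```bash
python3 -c "
from h import *
print(robot.hand_in())"
```

```text
the job is handed in; nothing more can be done
None
```

The cap is off the bottle and standing upright and flat in the drip tray. I handed the job in at about 18.6 s.

- **Opening:** I pinched the wing and pressed until the teeth touched tip on tip. I turned about 20° until they dropped in, then pressed to 6.5 mm. At 14–16 N I turned another 57° anticlockwise, and the cap lifted with only its own weight on the wrist. The highest downward force I read was about 16 N.
- **Placing:** The cap met the tray floor at the expected height. It saw a brief press of about 9 N there, slightly more than needed; I backed off 1 mm before letting go.
- **Last checks:** The final scene and top views show the cap within about 5 mm of the tray's centre and the neck bare. The look-alikes and other objects in the crops stand where they were. The gripper is empty and clear of everything.
- **Where the cameras differ:** The scene camera's fit of the shell, partly hidden, was several mm off the top camera's. Their wing fits agree within about 2 mm.

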